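Load the dip basket, then hold the parts washer's lid

ROBOT

A 7-joint arm with a two-finger parallel gripper is mounted at the origin on the work surface. World frame = base frame: x ahead of the robot, y to its left, z up, the work surface at z = 0. Lengths are in m, angles in rad, forces in N, time in s.
With the tool pointing down it reaches from about 0.4 to 0.85 m from the base axis. Payload 10.4 kg.
Tool frame: the origin (TCP) lies on the centre line of the jaws, within the pads' length; the fingertips stand 17 mm ahead of it and the grasp point (between the pads) lies 2 mm behind it (manip.tcp_to_tips is the distance from the TCP to the fingertips, in m); z points along the fingers, x is the direction in which the jaws open and shut, and the axes are right-handed (so a half turn about z gives the same grasp; the last joint's range is limited). The gripper opens to 85 mm and grips with 20 to 120 N. Pads are 22 mm wide; open, the fingers measure 114 mm over their backs; the gripper's body (76 mm by 85 mm) begins 54 mm behind the grasp point. The pads swing forward as they close: fully open they stand 13 mm farther back than shut.
Start: joints at [-1.153, 0.332, -0.065, 1.46, 0.022, 1.35, -0.088], TCP at [0.267, 0.565, 0.248] pointing down, gripper open.
Joint ranges: [-2.6, 2.6], [-0.5, 2.12], [-1.47, 1.34], [0.16, 2.42], [-1.27, 4.41], [0.06, 2.06], [-2.6, 2.6]. Speed limits (rad/s): [2.22, 2.22, 2.79, 2.79, 3.14, 3.14, 3.14].

INTERFACE

Orientations are given as a unit quaternion [x, y, z, w].
In Python, from workcell import manip gives the robot as it stands.
- The arm moves only by the shell command python3 -m pendant 'ROWS' [FORCE]. ROWS is JSON, a list of rows, each a list of 3 entries, a list of its own where there are three numbers: the shift along the world's x, y, z in cm, then the turn, a rotation vector about the world's x, y, z in degrees, then the closure in counts, from 0 (fully open) to 255 (shut). A call has 1 to 12 rows; each row shifts and turns the pose as measured when the row begins; what a row does not reach is not made up. A row lasts 1/8 s, in which the tool goes at most 62.5 mm and 10.7 degrees, less where a joint would pass 70% of its speed; a pose out of reach is approached as far as the arm can. A call is refused whole if a number of a shift passes 6.25 or a number of a turn 10.7, either way. A call with a gripper value outside its range is refused whole. The fingers move at their own pace and stop on an object; FORCE is the grip in N (left out, the last holds). Time passes only in rows, so rows that do not move let the fingers close. It gives the time, the measured TCP pose, the force and the opening at its end, in the units of the state.
- manip.get_obs(): the state, without advancing time (a new reading comes with each control period).
- manip.camera(name): name is "scene" or "top"; returns a dict with "pixels" (480x640x3 uint8, red, green, blue), "range_z" (480x640 float32, m along the optical axis (not along the pixel's ray), 0 where there is no reading), "K" (3x3 intrinsics, pixels), "origin" and "rotation" of the camera in the world. Camera axes: x right, y down, z forward; pixel columns grow to the right and rows downward; lengths in m; the calibration is good to about 2 mm. A picture is of the moment at which its call begins.
- manip.hand_in(): hands the job in, once; it reports no verdict.
The state is a dict: "clock": time; "joint_pos": joint angles; "joint_velocities": joint speeds; "tau": joint torques, N m; "position": TCP position; "ee_rot": TCP orientation; "ft_force": force on the tool from outside, world axes, zero at the start; "torque": the same for the moment, N m; "grip_width": opening from 0.0 (shut) to 1.0 (fully open).
Only numpy, scipy, OpenCV 4.12 (cv2) and the standard library are available. Lean on these libraries where they do the work, as an engineer would, in place of code of your own. Each camera call takes 0.05 s, during which the arm holds its last target.

TASK

Help me load the parts washer: tip the four big nuts off the steel scoop tray into the wire basket, then set the empty tray down flat on the bench and let go of it. Then raise the washer's lid and hold it half open, at 45 degrees, so that I can lower the basket in: the lid has no stay and falls shut by itself, so finish with your gripper still holding it there, and with nothing else propping it. Leave the basket standing upright and everything else on the bench where it is.

Things in the scene. Friction and masses are not known exactly. Their poses are not given: they have to be found in the camera images.
- washer: bench-top parts washer, fixed: grey sheet-steel tub 280 deep (x) by 420 wide (y), rim 125 above the bench, drain cock low on its front; on its +y side a pump box with a flexible spout, 260 high. Origin: centre of its underside on the bench; z up, x points from its front to its hinged back; the front (-x) faces the robot
- lid: the washer's grey steel lid, 288 by 432, 0.8 kg, hinged along the tub's back rim, edges turned down outside the tub, a round bar handle on top near the front edge. Origin: on the hinge axis, mid width; y along that axis (the washer's y); when shut, x points back, the lid reaches 288 towards -x and its top face is 4 above the origin
- lid_angle (a joint): opening angle of the lid, rad: 0 shut, growing as the front edge rises, 0.785 is 45 degrees, stop at 1.45. The lid falls shut from every angle; raising it takes about 5 N at the handle (1.1 N m at the hinge, hardly any friction)
- lid_handle (a point): mid-point of the bar handle, on the bar's axis: smooth bar 12 thick, 130 long along the hinge direction, a post at each end; axis 42 above the lid's top face. In the lid's frame x = -250, z = 46; 173 above the bench when shut, 336 at 45 degrees. The bar can turn between the fingers
- lid_hinge (a point): point on the hinge axis at mid width, 127 above the bench; its axes are the lid's
- tray: loose steel scoop tray, 0.25 kg: floor 130 long (x), 106 wide, 3 thick; walls 26 high, 3 thick on the sides and back (-x); front (+x) end open. Black handle behind it, 18 wide (y), 24 high, x = -154 to -78, from 28 to 52 above the underside: pinch it across its width. Origin: centre of the underside; x to the open end, z up. The oily nuts slide from about 10 to 17 deg of tip; 40 deg empties it
- tray_grip (a point): middle of the tray's handle, 118 behind the tray's origin and 40 above its underside
- tray_spout (a point): middle of the floor's edge at the open end, 65 ahead of the tray's origin and 3 above its underside
- nut1: a large plain hex nut of dark steel, 30 across flats (35 over corners), 16 high, a 17 bore, 0.05 to 0.08 kg; one of four alike. Origin: centre of the face it lies on at the start; z up, 0 to 16 is steel
- nut2: a large plain hex nut of dark steel, 30 across flats (35 over corners), 16 high, a 17 bore, 0.05 to 0.08 kg; one of four alike. Origin: centre of the face it lies on at the start; z up, 0 to 16 is steel
- nut3: a large plain hex nut of dark steel, 30 across flats (35 over corners), 16 high, a 17 bore, 0.05 to 0.08 kg; one of four alike. Origin: centre of the face it lies on at the start; z up, 0 to 16 is steel
- nut4: a large plain hex nut of dark steel, 30 across flats (35 over corners), 16 high, a 17 bore, 0.05 to 0.08 kg; one of four alike. Origin: centre of the face it lies on at the start; z up, 0 to 16 is steel
- basket: square basket of bright steel wire, loose, 0.9 kg, 160 by 160 outside, 152 by 152 inside, open top, rim 88 above the bench, floor 6; a bail is folded down on its +y side (10 outside the wall). Origin: centre of its underside; z up. The basket and the grey parts bin stand side by side, either may be the left one
- bin: bystander, to be left where it stands. Origin: centre of its underside. Grey plastic bin of bolts, 150 by 130, 70 high, 0.9 kg; not the container for the nuts
- bearing_race: bystander, to be left where it stands. Origin: centre of its underside. Steel ring 62 across, 18 high
- gear: bystander, to be left where it stands. Origin: centre of its underside. Dark steel bevel gear 60 across, 30 high
- wrench: bystander, to be left where it stands. Origin: centre of its underside. Spanner about 160 long lying flat along its x
- grease_tin: bystander, to be left where it stands. Origin: centre of its underside. Round metal tin 84 across, 60 high
- oil_bottle: bystander, to be left where it stands. Origin: centre of its underside. Upright white bottle 60 across, 120 high

How it is judged:
On the way, in this order (a step that is already met when the one before it is completed fails the run):
1. the tray is tipped (over 20 degrees) with its open end over the basket (angle between tray's own z axis and vertical above 0.35 rad and horizontal distance between tray_spout and basket below 0.13 m), for 0.1 s.
2. all four nuts are in the basket, and the tray lies flat on the bench, let go (x of nut1 in the frame of basket between -0.079 and 0.079 m and y of nut1 in the frame of basket between -0.079 and 0.079 m and x of nut2 in the frame of basket between -0.079 and 0.079 m and y of nut2 in the frame of basket between -0.079 and 0.079 m and x of nut3 in the frame of basket between -0.079 and 0.079 m and y of nut3 in the frame of basket between -0.079 and 0.079 m and x of nut4 in the frame of basket between -0.079 and 0.079 m and y of nut4 in the frame of basket between -0.079 and 0.079 m and z of nut1 in the frame of basket between 0 and 0.08 m and z of nut2 in the frame of basket between 0 and 0.08 m and z of nut3 in the frame of basket between 0 and 0.08 m and z of nut4 in the frame of basket between 0 and 0.08 m and angle between tray's own z axis and vertical below 0.06 rad and height (world z) of tray between -0.01 and 0.008 m and contact force between the fingers and tray below 0.1 N), for 0.2 s.
At the end, for the whole second after the job is handed in: All four nuts at rest in the basket, which stands upright on the bench; the tray flat on the bench (within 3 degrees), not touched; the lid still at 45 degrees (39 to 51) and not moving, held by the gripper, with nothing else touching it (all of step 2 and angle between basket's own z axis and vertical below 0.06 rad and height (world z) of basket below 0.008 m and linear speed of each of tray, basket below 0.03 m/s and linear speed of each of nut1, nut2, nut3, nut4 below 0.05 m/s and value of joint lid_angle between 0.68 and 0.89 rad and velocity of joint lid_angle between -0.05 and 0.05 rad/s and contact force between the fingers and lid above 1 N and contact force between each of tray, basket, nut1, nut2, nut3, nut4, bin, bearing_race, gear, wrench, grease_tin, oil_bottle and lid below 0.1 N); the arm keeps its last pose, push and grip.
It fails at once if another thing on the bench is shoved more than 30 mm (distance of any of bin, bearing_race, gear, wrench, grease_tin, oil_bottle from where it was at the start of the episode above 0.03 m).
It fails at once if another thing on the bench is knocked over (angle between any of bin, bearing_race, gear, grease_tin, oil_bottle's own z axis and vertical above 0.5 rad).
It also fails if it takes over 64 s, if anything falls off the work surface, if the arm or the gripper's body presses on something with over 40 N, if the wrist force passes 120 N, or if a joint passes its speed limit or range.

## Working session

There is one attempt and no reset: what is moved stays moved. The work goes in short steps, Python scripts to look and compute and a shell command to move; the robot and the scene stay as the last step left them, time stands still between calls to the robot, and variables do not carry over. Pictures are saved under pics/ and viewed, and the job is handed in when it is done.

```bash
mkdir -p pics; ls; cat > h.py <<'E'
import numpy as np,cv2
from workcell import manip
def snap(n,tag):
    c=manip.camera(n)
    cv2.imwrite(f'pics/{tag}.png',c['pixels'][:,:,::-1])
    np.savez(f'pics/{tag}.npz',**{k:np.array(v) for k,v in c.items()})
    return c
def cloud(c):
    K=np.array(c['K']);z=np.array(c['range_z'])
    v,u=np.mgrid[0:480,0:640]
    p=np.stack([(u-K[0,2])/K[0,0]*z,(v-K[1,2])/K[1,1]*z,z],-1)
    w=p@np.array(c['rotation']).T+np.array(c['origin'])
    w[z==0]=np.nan
    return w
E
python3 - <<'E'
from h import *
for n in('scene','top'):
    c=snap(n,n+'0');print(n,c['origin'],np.round(c['rotation'],2).tolist(),np.array(c['K']).round(1).tolist())
print(manip.get_obs(),manip.tcp_to_tips)
E
```

```text
pics
scene [ 0.9120199  -0.76503147  0.78094561] [0.88, 0.21, -0.11, -0.41] [[454.7, 0.0, 322.6], [0.0, 454.7, 248.2], [0.0, 0.0, 1.0]]
top [ 0.26147796 -0.03016194  1.47065028] [0.71, -0.69, 0.07, -0.06] [[522.1, 0.0, 314.6], [0.0, 522.1, 243.8], [0.0, 0.0, 1.0]]
{'clock': 0.1, 'joint_pos': array([-1.15261873,  0.33279542, -0.06472908,  1.46085646,  0.02161273,
        1.3498889 , -0.088513  ]), 'joint_velocities': array([ 0.00038202,  0.0003386 , -0.00014994, -0.00071114,  0.00095122,
        0.00102186, -0.00019062]), 'tau': array([ 1.44906298e-03, -6.26749349e+01,  4.92742471e-02, -3.92430961e+01,
        1.63552060e-02,  6.97727999e-03,  4.85003875e-05]), 'position': array([0.26650884, 0.56498636, 0.24760424]), 'ee_rot': array([ 8.44573654e-01,  5.35439026e-01, -5.12209965e-04,  3.59872198e-04]), 'ft_force': array([0.06207926, 0.02278411, 0.52700097]), 'torque': array([-0.00766566, -0.01870442,  0.04138379]), 'grip_width': 0.9974498624320189} 0.017
```

```bash
sed -i "s/np.array(c\['rotation'\]).T/Rot.from_quat(c['rotation']).as_matrix().T/; 1a from scipy.spatial.transform import Rotation as Rot" h.py; echo
```

```text
(no output)
```

View pics/scene0.png

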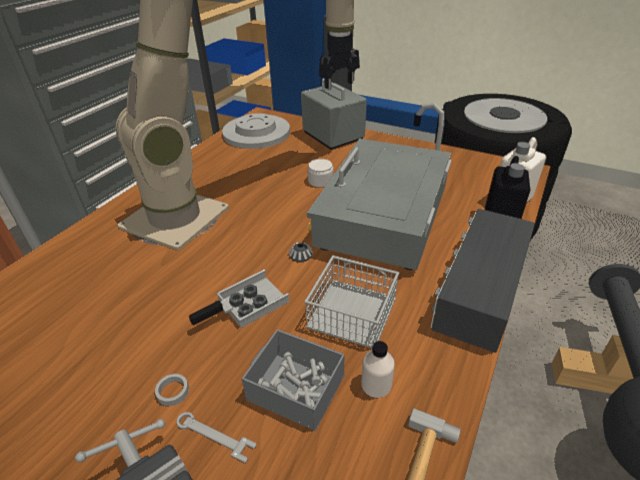

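View pics/top0.png

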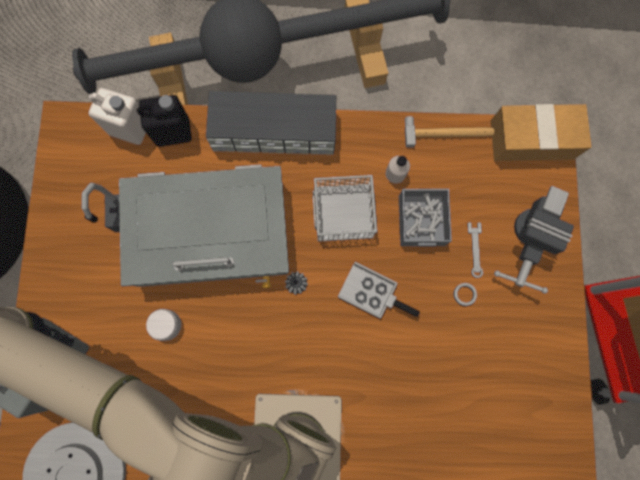

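```bash
python3 - <<'E'
from h import *
d=dict(np.load('pics/top0.npz'));w=cloud(d)
print('bench z',np.nanmedian(w[340:360,450:550,2]))
def at(u,v):print((u,v),w[v,u].round(3))
for uv in [(178,265),(232,261),(121,283),(287,270),(120,178),(281,169),(345,207),(296,283),(398,167),(475,250),(466,294),(163,325),(417,314),(395,304),(100,205)]:at(*uv)
cv2.imwrite('pics/crop.png',cv2.resize(d['pixels'][150:350,270:470,::-1],(800,800),interpolation=cv2.INTER_CUBIC)[:600])
x,y,z=w[...,0],w[...,1],w[...,2]
v,u=np.mgrid[0:480,0:640]
def box(name,m):
    m=m&np.isfinite(z)
    P=np.float32(np.stack([x[m],y[m]],1));r=cv2.minAreaRect(P);print(name,len(P),r,z[m].max().round(3),'med',np.median(P,0))
roi=lambda a,b,c,e:(u>a)&(u<b)&(v>c)&(v<e)
box('basket floor',roi(310,382,170,248)&(z>0.002)&(z<.02))
box('basket all',roi(308,384,165,252)&(z>0.03))
box('bin',roi(395,457,182,255)&(z>0.05))
box('tray',roi(330,400,255,325)&(z>0.015)&(z<.035))
box('trayh',roi(385,430,285,330)&(z>0.035))
box('lid',roi(90,295,160,295)&(z>.12)&(z<.14))
box('handle',roi(165,245,250,275)&(z>.16)&(z<.19))
E
ls pics
```

```text
bench z -0.0008486023698730527
(178, 265) [0.436 0.307 0.175]
(232, 261) [0.456 0.179 0.138]
(121, 283) [0.391 0.462 0.129]
(287, 270) [0.437 0.037 0.134]
(120, 178) [0.671 0.491 0.13 ]
(281, 169) [nan nan nan]
(345, 207) [ 0.643 -0.118  0.004]
(296, 283) [0.415 0.015 0.032]
(398, 167) [ 0.737 -0.256  0.096]
(475, 250) [ 0.528 -0.492  0.002]
(466, 294) [ 0.401 -0.464  0.001]
(163, 325) [0.289 0.366 0.056]
(417, 314) [ 0.339 -0.314  0.053]
(395, 304) [ 0.364 -0.256  0.047]
(100, 205) [0.627 0.591 0.002]
basket floor 2393 ((0.6384738087654114, -0.12210815399885178), (0.2269079089164734, 0.20544525980949402), 1.7281583547592163) 0.02 med [ 0.6333043  -0.11622332]
basket all 851 ((0.6292520761489868, -0.10972953587770462), (0.163753941655159, 0.16758817434310913), 4.781984806060791) 0.098 med [ 0.6299709  -0.11669952]
bin 587 ((0.606935441493988, -0.3389586806297302), (0.15838731825351715, 0.1320255994796753), 2.199469566345215) 0.078 med [ 0.5962075  -0.34258506]
tray 539 ((0.4001762866973877, -0.19239456951618195), (0.1534464806318283, 0.10878804326057434), 65.13501739501953) 0.035 med [ 0.39159197 -0.20226182]
trayh 226 ((0.3624941110610962, -0.27893689274787903), (0.09288495033979416, 0.03002154268324375), 67.45419311523438) 0.06 med [ 0.35728714 -0.27962315]
lid 17491 ((0.5555800199508667, 0.279399573802948), (0.2974812984466553, 0.4607309103012085), 6.423608303070068) 0.14 med [0.5514945 0.2654872]
handle 274 ((0.447672963142395, 0.2523987591266632), (0.012651690281927586, 0.14105774462223053), 6.344130516052246) 0.185 med [0.44706157 0.25118017]
crop.png
scene0.npz
scene0.png
top0.npz
top0.png
```

View pics/crop.png

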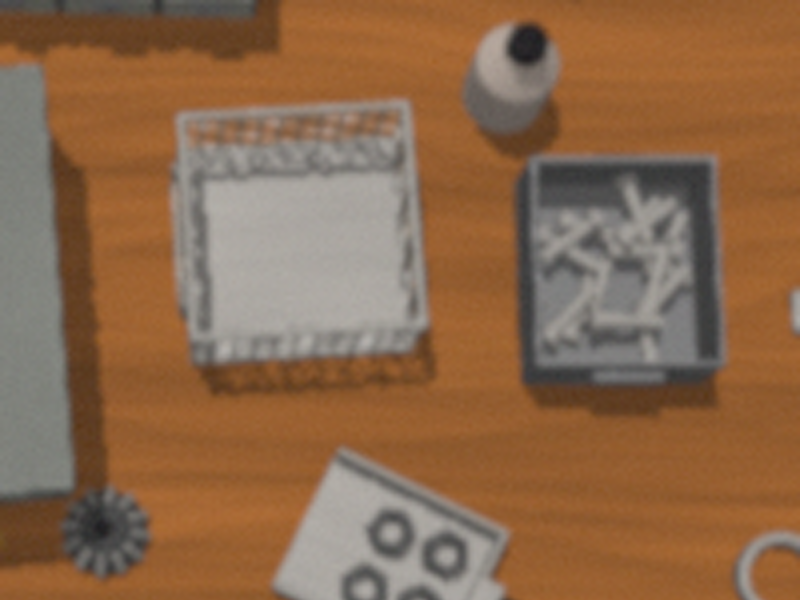

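```bash
python3 - <<'E'
from h import *
for n,r in(('top0',(330,430,255,330)),('scene0',(180,300,260,335))):
    d=dict(np.load(f'pics/{n}.npz'));w=cloud(d);v,u=np.mgrid[0:480,0:640]
    roi=(u>r[0])&(u<r[1])&(v>r[2])&(v<r[3])
    px=d['pixels'].astype(int).sum(2)
    x,y,z=w[...,0],w[...,1],w[...,2]
    m=roi&(px<130)&(z>.03)&((x-.4)*.407+(y+.2)*.914<-.05)
    P=w[m];print(n,len(P),P.mean(0),P.min(0),P.max(0),cv2.minAreaRect(np.float32(P[:,:2])),np.percentile(P[:,2],[5,50,95]))
    m2=roi&(z>.002)&(z<.04)&(px>300)
    P=w[m2];print(' tray',cv2.minAreaRect(np.float32(P[:,:2])),P.mean(0))
    print(' trayfloor hi',np.percentile(P[:,2],[5,50,95]))
d=dict(np.load('pics/top0.npz'));print(d['K'])
cv2.imwrite('pics/crop2.png',cv2.resize(d['pixels'][250:330,330:430,::-1],(750,600),interpolation=cv2.INTER_CUBIC))
E
```

```text
top0 129 [ 0.3525609  -0.28607717  0.04915969] [ 0.33599006 -0.31825722  0.03325689] [ 0.36940807 -0.2553582   0.05969468] ((0.35352930426597595, -0.2854427695274353), (0.06781069934368134, 0.01307198591530323), 65.47897338867188) [0.04120367 0.04993256 0.05530641]
 tray ((0.39956218004226685, -0.22088561952114105), (0.20539215207099915, 0.2771074175834656), 1.6424486637115479) [ 0.39826155 -0.19005314  0.01147395]
 trayfloor hi [0.00222712 0.00556853 0.03218553]
scene0 360 [ 0.36176433 -0.2898128   0.04671564] [ 0.33811364 -0.32385169  0.03109148] [ 0.38119949 -0.25241603  0.05480586] ((0.35948824882507324, -0.2887401282787323), (0.07407205551862717, 0.019645102322101593), 63.29158020019531) [0.03502277 0.04914559 0.05343823]
 tray ((0.3591877222061157, -0.18007418513298035), (0.30098897218704224, 0.2511427700519562), 28.936338424682617) [ 0.38899231 -0.17535495  0.01064758]
 trayfloor hi [0.00213559 0.00459503 0.03084315]
[[522.11247      0.         314.60158886]
 [  0.         522.11247    243.79762619]
 [  0.           0.           1.        ]]
```

View pics/crop2.png

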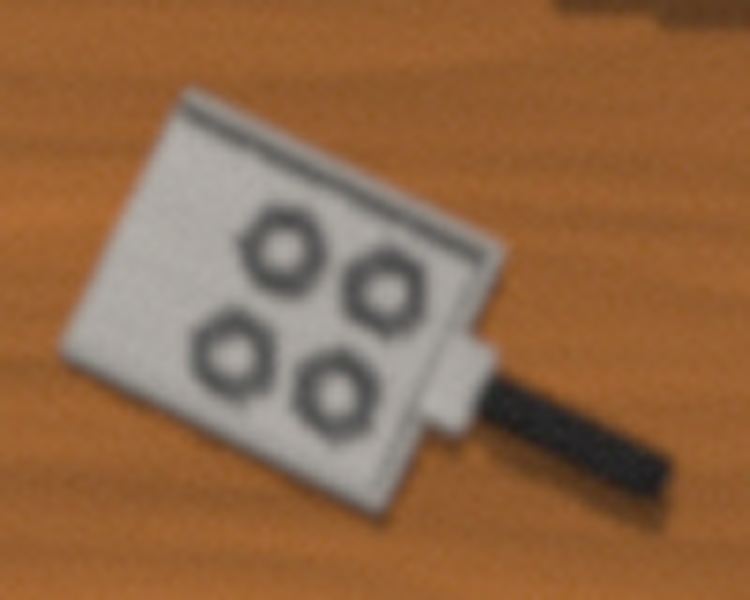

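```bash
cat >> h.py <<'E'
def ray(c,u,v,z):
    K=np.array(c['K']);R=Rot.from_quat(c['rotation']).as_matrix();o=np.array(c['origin'])
    d=R@np.array([(u-K[0,2])/K[0,0],(v-K[1,2])/K[1,1],1]);return o+d*(z-o[2])/d[2]
def proj(c,p):
    K=np.array(c['K']);R=Rot.from_quat(c['rotation']).as_matrix()
    q=K@(R.T@(np.array(p)-np.array(c['origin'])));return q[:2]/q[2]
def draw(tag,out,polys,crop,s):
    c=dict(np.load(f'pics/{tag}.npz'));a,b,x0,y0=crop[0],crop[1],crop[2],crop[3]
    im=cv2.resize(c['pixels'][b:y0,a:x0,::-1],None,fx=s,fy=s,interpolation=cv2.INTER_CUBIC)
    for P in polys:
        q=np.array([(proj(c,p)+.5-[a,b])*s for p in P])
        cv2.polylines(im,[np.int32(q.round())],False,(0,0,255),1)
    cv2.imwrite(f'pics/{out}.png',im)
def traypolys(gx,gy,yaw,zz=0):
    e=np.array([np.cos(yaw),np.sin(yaw),0]);f=np.array([-e[1],e[0],0]);o=np.array([gx,gy,zz])+.118*e
    P=lambda x,y,z:o+x*e+y*f+np.array([0,0,z])
    return [[P(-.154,-.009,.052),P(-.078,-.009,.052),P(-.078,.009,.052),P(-.154,.009,.052),P(-.154,-.009,.052)],
     [P(.065,-.053,.026),P(-.065,-.053,.026),P(-.065,.053,.026),P(.065,.053,.026)],[P(.065,-.053,.003),P(.065,.053,.003)]]
E
python3 - <<'E'
from h import *
c=dict(np.load('pics/top0.npz'))
f=lambda X,Y:(330+X/7.5-.5,250+Y/7.5-.5)
L=[ray(c,*f(*p),z) for p,z in [((490,395),.052),((665,485),.052),((190,90),.026),((503,240),.026),((62,352),.026),((380,518),.026)]]
print(np.round(L,4))
for a,b in((1,0),(3,2),(5,4)): dd=L[b]-L[a];print(np.degrees(np.arctan2(dd[1],dd[0])),np.linalg.norm(dd))
g=(L[0]+L[1])/2;print(g)
E
```

```text
[[ 0.3687 -0.2548  0.052 ]
 [ 0.3383 -0.3178  0.052 ]
 [ 0.4808 -0.1468  0.026 ]
 [ 0.4281 -0.2636  0.026 ]
 [ 0.3818 -0.1011  0.026 ]
 [ 0.3247 -0.2187  0.026 ]]
64.24078666161228 0.07003199677020013
65.72737091397099 0.128196588764508
64.06791238241705 0.1307523503738784
[ 0.35352123 -0.28629502  0.052     ]
```

```bash
python3 - <<'E'
from h import *
p=traypolys(.356,-.288,np.radians(65))
draw('top0','o1',p,(330,250,430,330),6)
draw('scene0','o2',p,(180,260,300,335),5)
a=cv2.imread('pics/o1.png');b=cv2.imread('pics/o2.png');
im=np.zeros((600,600,3),np.uint8);im=np.zeros((860,600,3),np.uint8);im[:480]=a;im[480:855]=b
cv2.imwrite('pics/o3.png',cv2.resize(im,(418,600)));cv2.imwrite('pics/o3.png',np.hstack([cv2.resize(a,(400,320)),cv2.resize(b,(400,250),interpolation=cv2.INTER_AREA) if 0 else cv2.copyMakeBorder(cv2.resize(b,(400,250)),0,70,0,0,0)]))
E
```

```text
(no output)
```

View pics/o3.png

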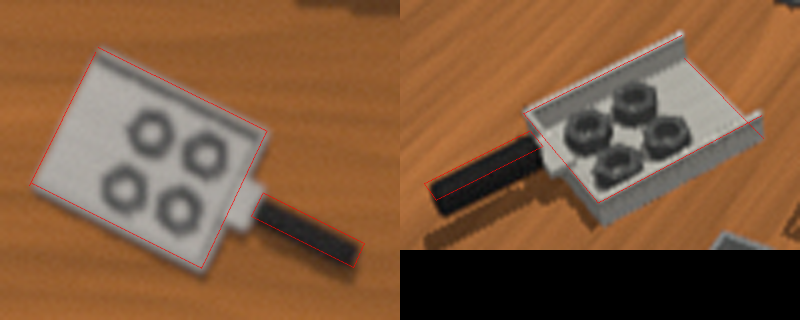

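```bash
python3 -m pendant '[[[2,-4.3,0.8],[0,0,-7.5],0],[[2,-4.3,0.8],[0,0,-7.5],0],[[2,-4.3,0.8],[0,0,-7.5],0],[[2,-4.3,0.8],[0,0,-7.5],0],[[2,-4.3,0.8],[0,0,-7.5],0],[[2,-4.3,0.8],[0,0,-7.5],0],[[2,-4.3,0],[0,0,-7.5],0],[[2,-4.3,0],[0,0,-7.5],0],[[2,-4.3,0],[0,0,-7.5],0],[[2,-4.3,0],[0,0,-7.5],0],[[2,-4.3,0],[0,0,-7.5],0],[[2,-4.3,0],[0,0,-7.5],0]]' 40
cat >> h.py <<'E'
def st(goal=None,q=None):
    o=manip.get_obs();R=Rot.from_quat(o['ee_rot'])
    print('t',round(o['clock'],2),'pos',o['position'].round(4),'j',o['joint_pos'].round(2),'F',o['ft_force'].round(1),'w',round(o['grip_width'],3))
    if goal is not None:print('d cm',((np.array(goal)-o['position'])*100).round(2))
    if q is not None:print('turn',(q*R.inv()).as_rotvec(degrees=True).round(1))
def tool(yaw,tilt,flip=False):
    # tray yaw, front-down pitch (deg) of tool relative to straight down; jaw along tray -y (x_tool)
    y=np.radians(yaw);e=np.array([np.cos(y),np.sin(y),0]);f=np.array([-e[1],e[0],0]);
    xt=f if flip else -f
    zt=np.array([0,0,-1.]);M=np.stack([xt,np.cross(zt,xt),zt],1)
    return Rot.from_rotvec(np.radians(tilt)*f)*Rot.from_matrix(M)
E
python3 -c "
from h import *
st([.355,-.289,.20],tool(65,-20));st(None,tool(65,-20,True))"
```

```text
clock: 1.6
position: [0.5076, 0.0331, 0.2928]
ee_rot: [0.971, -0.24, -0.004, -0.002]
ft_force: [-0.6, 0.0, 0.6]
grip_width: 1.0
t 1.6 pos [0.5076 0.0331 0.2928] j [-0.61  0.04  0.47  1.71 -0.03  1.4  -0.61] F [-0.6  0.   0.6] w 1.0
d cm [-15.26 -32.21  -9.28]
turn [17.7 -9.2  2.7]
t 1.6 pos [0.5076 0.0331 0.2928] j [-0.61  0.04  0.47  1.71 -0.03  1.4  -0.61] F [-0.6  0.   0.6] w 1.0
turn [  13.1   28.  -174.5]
```

```bash
python3 -m pendant '[[[-1.7,-3.6,-1],[2,-1,0.3],0],[[-1.7,-3.6,-1],[2,-1,0.3],0],[[-1.7,-3.6,-1],[2,-1,0.3],0],[[-1.7,-3.6,-1],[2,-1,0.3],0],[[-1.7,-3.6,-1],[2,-1,0.3],0],[[-1.7,-3.6,-1],[2,-1,0.3],0],[[-1.7,-3.6,-1],[2,-1,0.3],0],[[-1.7,-3.6,-1],[2,-1,0.3],0],[[-1.7,-3.4,-1],[2,-1,0.3],0],[[0,0,0],[0,0,0],0]]' 40
python3 -c "
from h import *
st([.355,-.289,.042],tool(65,-20))"
```

```text
clock: 2.85
position: [0.3475, -0.3014, 0.1985]
ee_rot: [0.96, -0.216, 0.038, -0.177]
ft_force: [-0.1, 0.3, 0.5]
grip_width: 1.001
t 2.85 pos [ 0.3475 -0.3014  0.1985] j [-0.13  0.19  1.09  1.91 -0.49  1.37  0.68] F [-0.1  0.3  0.5] w 1.001
d cm [  0.75   1.24 -15.65]
turn [-0.8  0.1  0.3]
```

```bash
python3 -m pendant '[[[0.4,0.6,-3],[-0.4,0,0],0],[[0.3,0.6,-3],[-0.4,0,0.3],0],[[0,0,-3],[0,0,0],0],[[0,0,-2.5],[0,0,0],0]]' 40
python3 -c "
from h import *
st([.355,-.289,.042],tool(65,-20));snap('top','t1');snap('scene','s1')
draw('top0','x',[],(0,0,5,5),1)
a=cv2.imread('pics/t1.png')[230:350,320:460];b=cv2.imread('pics/s1.png')[200:360,150:310]
cv2.imwrite('pics/v1.png',np.hstack([cv2.resize(a,(400,343)),cv2.resize(b,(343,343))]))
"
```

```text
clock: 3.35
position: [0.357, -0.2872, 0.0818]
ee_rot: [0.962, -0.212, 0.04, -0.17]
ft_force: [0.5, 0.0, 0.4]
grip_width: 0.996
t 3.35 pos [ 0.357  -0.2872  0.0818] j [-0.04  0.38  0.98  2.03 -0.68  1.18  0.86] F [0.5 0.  0.4] w 0.996
d cm [-0.2  -0.18 -3.98]
turn [ 0.   0.3 -0.1]
```

View pics/v1.png

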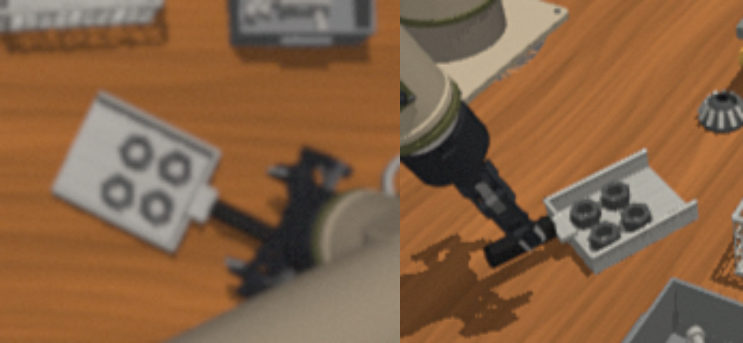

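The gripper is behind the tray, with the jaws straddling the handle in both views (top crop around (290,215)). Next I descend and close.

```bash
python3 -m pendant '[[[-0.1,-0.1,-2.5],[0,0,0],0],[[-0.1,-0.1,-1.5],[0,0,0],0],[[0,0,0],[0,0,0],60],[[0,0,0],[0,0,0],140],[[0,0,0],[0,0,0],255],[[0,0,0],[0,0,0],255],[[0,0,0],[0,0,0],255],[[0,0,0],[0,0,0],255]]' 80
python3 -c "
from h import *
st([.355,-.289,.042],tool(65,-20))"
```

```text
clock: 4.45
position: [0.357, -0.289, 0.0452]
ee_rot: [0.962, -0.211, 0.041, -0.17]
ft_force: [-0.1, -0.4, -1.5]
grip_width: 0.195
t 4.45 pos [ 0.357  -0.289   0.0452] j [ 0.02  0.46  0.93  2.05 -0.76  1.13  0.94] F [-0.1 -0.4 -1.5] w 0.195
d cm [-0.2  -0.   -0.32]
turn [ 0.1  0.4 -0.2]
```

```bash
python3 -m pendant '[[[0,0,1],[0,0,0],255],[[0,0,2],[0,0,0],255],[[0,0,2.5],[0,0,0],255],[[0,0,3],[0,0,0],255],[[0,0,3],[0,0,0],255],[[0,0,3],[0,0,0],255],[[0,0,3],[0,0,0],255],[[0,0,0],[0,0,0],255]]' 80
python3 -c "
from h import *
st([.355,-.289,.042],tool(65,-20));snap('top','t2');snap('scene','s2')
a=cv2.imread('pics/t2.png')[180:350,300:460];b=cv2.imread('pics/s2.png')[150:360,150:400]
cv2.imwrite('pics/v2.png',np.hstack([cv2.resize(a,(376,400)),cv2.resize(b,(424,400))]))
"
```

```text
clock: 5.45
position: [0.3528, -0.2897, 0.2254]
ee_rot: [0.962, -0.213, 0.038, -0.168]
ft_force: [0.0, -0.1, -5.7]
grip_width: 0.193
t 5.45 pos [ 0.3528 -0.2897  0.2254] j [-0.23  0.09  1.12  1.9  -0.4   1.38  0.57] F [ 0.  -0.1 -5.7] w 0.193
d cm [  0.22   0.07 -18.34]
turn [ 0.1  0.1 -0.1]
```

View pics/v2.png

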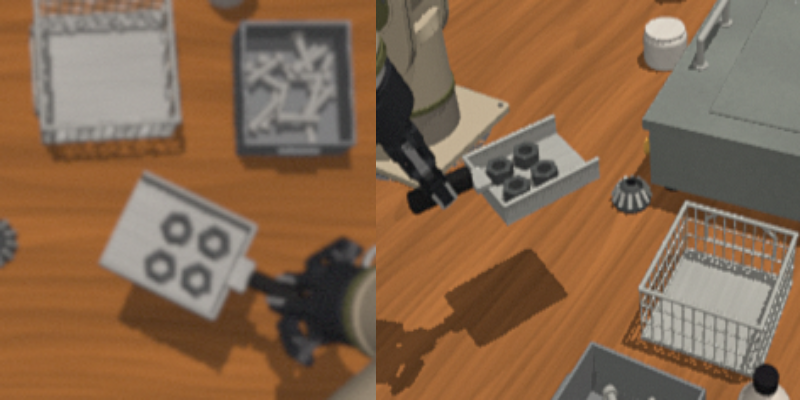

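```bash
python3 -m pendant '[[[1,-0.1,0],[0,0,0],255],[[1.7,-0.2,0],[0,0,0],255],[[2.2,-0.3,0],[0,0,0],255],[[2.5,-0.4,0],[0,0,0],255],[[2.5,-0.4,0],[0,0,0],255],[[2.5,-0.4,0],[0,0,0],255],[[2.3,-0.3,0],[0,0,0],255],[[2,-0.3,-0.5],[0,0,0],255],[[1.5,-0.2,-1],[0,0,0],255],[[0.9,0,-0.5],[0,0,0],255],[[0.3,0,0],[0,0,0],255],[[0,0,0],[0,0,0],255]]' 80
python3 -c "
from h import *
st([.548,-.316,.16],tool(65,-20));
c=snap('top','t3');w=cloud(c);c2=snap('scene','s3');w2=cloud(c2)
a=cv2.imread('pics/t3.png')[150:320,280:460];b=cv2.imread('pics/s3.png')[200:420,170:420]
cv2.imwrite('pics/v3.png',np.hstack([cv2.resize(a,(400,378)),cv2.resize(b,(400,378))]))
"
```

```text
clock: 7.05
position: [0.5542, -0.3113, 0.1804]
ee_rot: [0.962, -0.213, 0.023, -0.172]
ft_force: [-0.1, -0.1, -5.6]
grip_width: 0.196
t 7.05 pos [ 0.5542 -0.3113  0.1804] j [-0.02  0.63  0.92  1.5  -0.79  1.48  0.58] F [-0.1 -0.1 -5.6] w 0.196
d cm [-0.62 -0.47 -2.04]
turn [-0.6 -1.5 -0.3]
```

View pics/v3.png

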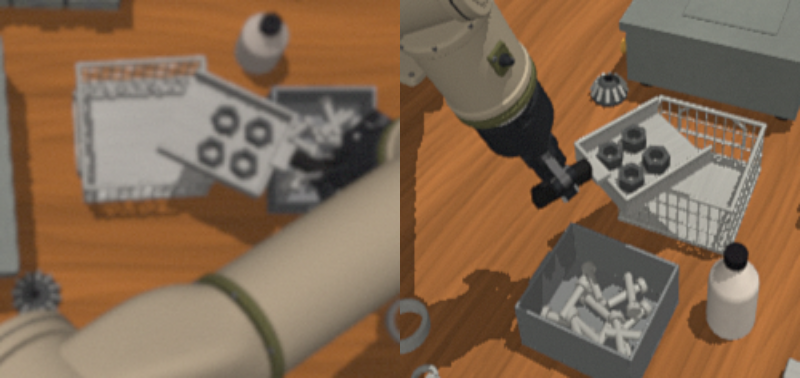

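```bash
python3 -m pendant '[[[0.2,0.35,0.9],[-4.5,2.1,0],255],[[0.2,0.45,0.9],[-4.5,2.1,0],255],[[0.3,0.6,0.8],[-4.5,2.1,0],255],[[0.3,0.7,0.8],[-4.5,2.1,0],255],[[0,0,0],[0,0,0],255]]' 80
python3 -c "
from h import *
st(None,tool(65,0));
c=snap('top','t4');c2=snap('scene','s4')
a=cv2.imread('pics/t4.png')[150:320,280:460];b=cv2.imread('pics/s4.png')[200:420,170:420]
cv2.imwrite('pics/v4.png',np.hstack([cv2.resize(a,(400,378)),cv2.resize(b,(400,378))]))
"
```

```text
clock: 7.78
position: [0.5622, -0.2908, 0.2186]
ee_rot: [0.975, -0.221, -0.012, -0.001]
ft_force: [-1.0, -0.7, -5.3]
grip_width: 0.198
t 7.78 pos [ 0.5622 -0.2908  0.2186] j [-0.34  0.59  1.08  1.5  -0.51  1.39  0.34] F [-1.  -0.7 -5.3] w 0.198
turn [-0.4 -1.4  0.5]
```

View pics/v4.png

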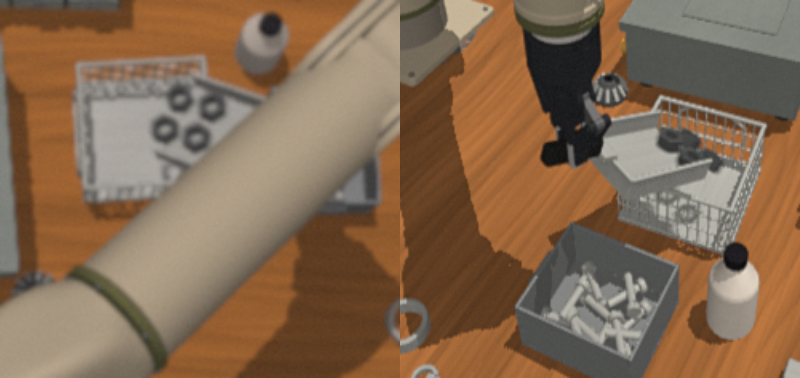

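```bash
python3 -m pendant '[[[0.4,0.8,0.9],[-4.5,2.1,0],255],[[0.4,0.9,0.9],[-4.5,2.1,0],255],[[0.5,1,0.9],[-4.5,2.1,0],255],[[0.5,1.1,0.9],[-4.5,2.1,0],255],[[0.5,1.1,0.8],[-4.5,2.1,0],255],[[0,0,0],[0,0,0],255],[[0,0,0],[0,0,0],255],[[0,0,0],[0,0,0],255]]' 80
python3 -c "
from h import *
st(None,tool(65,20));
c=snap('top','t5');c2=snap('scene','s5')
a=cv2.imread('pics/t5.png')[150:320,280:460];b=cv2.imread('pics/s5.png')[200:420,170:420]
cv2.imwrite('pics/v5.png',np.hstack([cv2.resize(a,(400,378)),cv2.resize(b,(400,378))]))
"
```

```text
clock: 8.88
position: [0.575, -0.2552, 0.2633]
ee_rot: [0.949, -0.233, -0.058, 0.206]
ft_force: [-0.1, 0.4, -2.1]
grip_width: 0.193
t 8.88 pos [ 0.575  -0.2552  0.2633] j [-0.63  0.71  1.24  1.44 -0.24  1.44  0.07] F [-0.1  0.4 -2.1] w 0.193
turn [ 3.8 -2.8  2.7]
```

View pics/v5.png

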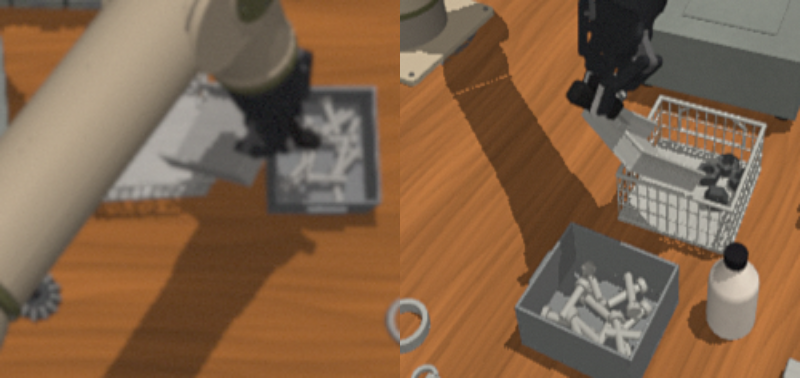

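```bash
python3 -m pendant '[[[-0.5,-0.5,2],[0,0,0],255],[[-0.7,-1.4,0.5],[7.2,-3.4,0],255],[[-0.7,-1.4,0],[7.2,-3.4,0],255],[[-0.7,-1.3,0],[7.2,-3.4,0],255],[[-0.7,-1.2,0],[7.2,-3.4,0],255],[[-1.6,-0.6,0],[7.2,-3.4,0],255],[[-3,0,0],[0,0,0],255],[[-3,0,0],[0,0,0],255],[[0,0,0],[0,0,0],255]]' 80
python3 -c "
from h import *
st([.357,-.289,.0452],tool(65,-20));
c=snap('top','t6');c2=snap('scene','s6')
a=cv2.imread('pics/t6.png')[150:350,280:460];b=cv2.imread('pics/s6.png')[200:420,170:420]
cv2.imwrite('pics/v6.png',np.hstack([cv2.resize(a,(400,444)),cv2.resize(b,(400,444))]))
"
```

```text
clock: 10.1
position: [0.4545, -0.3324, 0.3028]
ee_rot: [0.962, -0.234, 0.023, -0.137]
ft_force: [0.4, -0.6, -1.6]
grip_width: 0.194
t 10.1 pos [ 0.4545 -0.3324  0.3028] j [-0.13  0.37  1.09  1.54 -0.57  1.59  0.51] F [ 0.4 -0.6 -1.6] w 0.194
d cm [ -9.75   4.34 -25.76]
turn [ 3.1 -2.8  2.2]
```

View pics/v6.png

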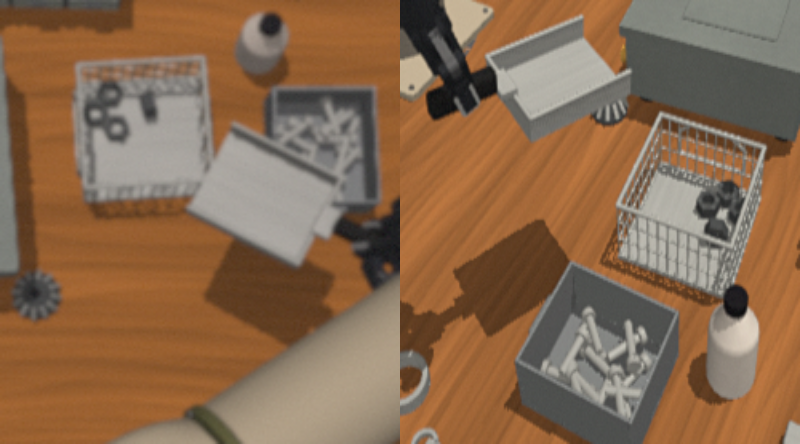

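```bash
python3 -m pendant '[[[-1.5,0.6,-2.5],[0.5,-0.5,0.3],255],[[-1.5,0.6,-2.5],[0.5,-0.5,0.3],255],[[-1.5,0.6,-3],[0.5,-0.5,0.3],255],[[-1.5,0.6,-3],[0.5,-0.5,0.3],255],[[-1.5,0.6,-3],[0.5,-0.5,0.3],255],[[-1.2,0.6,-2],[0.5,-0.3,0.3],255],[[-0.7,0.5,-1],[0,0,0],255],[[0,0,0],[0,0,0],255]]' 80
python3 - <<'E'
from h import *
st([.357,-.289,.0452],tool(65,-20))
for n in('top','scene'):
    c=snap(n,n+'7');w=cloud(c)
    px=c['pixels'].astype(int)
    m=np.isfinite(w[...,2])&(abs(w[...,0]-.405)<.06)&(abs(w[...,1]+.18)<.075)&(w[...,2]>.02)
    P=w[m]
    e=np.array([np.cos(np.radians(65)),np.sin(np.radians(65))]);f=np.array([-e[1],e[0]])
    o=manip.get_obs()['position'][:2]+.118*e
    a=(P[:,:2]-o)@e;b=(P[:,:2]-o)@f
    k=(abs(a)<.05)&(abs(b)<.035);P=P[k]
    A=np.c_[a[k],b[k],np.ones(k.sum())];s=np.linalg.lstsq(A,P[:,2],rcond=None)[0]
    print(n,k.sum(),'slopes deg',np.degrees(s[:2]),s[2],np.std(A@s-P[:,2]))
E
```

```text
clock: 11.2
position: [0.3666, -0.2892, 0.1309]
ee_rot: [0.963, -0.209, 0.04, -0.165]
ft_force: [-0.7, -0.5, -2.7]
grip_width: 0.196
t 11.2 pos [ 0.3666 -0.2892  0.1309] j [-0.13  0.31  1.06  1.98 -0.61  1.25  0.78] F [-0.7 -0.5 -2.7] w 0.196
d cm [-0.96  0.02 -8.57]
turn [ 0.6  0.3 -0.5]
top 979 slopes deg [-0.88642996 -0.83764416] 0.0861875172140061 0.002844899946725483
scene 780 slopes deg [-0.82516904 -0.45078462] 0.0882683460111351 0.0012353360765413619
```

```bash
python3 -m pendant '[[[-0.5,0,-2],[0.6,0,-0.3],255],[[-0.4,0,-2.5],[0.3,0,0],255],[[0,0,-2],[0,0,0],255],[[0,0,-1],[0,0,0],255],[[0,0,-0.4],[0,0,0],255],[[0,0,-0.3],[0,0,0],255]]' 80
python3 -c "
from h import *
st([.357,-.289,.0452],tool(65,-20))"
```

```text
clock: 12.05
position: [0.3642, -0.2931, 0.0522]
ee_rot: [0.962, -0.208, 0.044, -0.17]
ft_force: [0.3, -0.1, -1.7]
grip_width: 0.194
t 12.05 pos [ 0.3642 -0.2931  0.0522] j [ 0.    0.47  0.95  2.03 -0.77  1.15  0.95] F [ 0.3 -0.1 -1.7] w 0.194
d cm [-0.72  0.41 -0.7 ]
turn [ 0.1  0.8 -0.4]
```

```bash
python3 -m pendant '[[[0,0,-0.4],[0,0,0],255],[[0,0,-0.2],[0,0,0],255],[[0,0,-0.2],[0,0,0],255],[[0,0,-0.2],[0,0,0],255]]' 80
python3 -c "
from h import *
st([.357,-.289,.0452],tool(65,-20))"
```

```text
clock: 12.55
position: [0.3653, -0.2941, 0.0439]
ee_rot: [0.962, -0.208, 0.045, -0.171]
ft_force: [-3.6, -3.1, 9.2]
grip_width: 0.193
t 12.55 pos [ 0.3653 -0.2941  0.0439] j [ 0.02  0.49  0.94  2.03 -0.79  1.14  0.97] F [-3.6 -3.1  9.2] w 0.193
d cm [-0.83  0.51  0.13]
turn [ 0.1  1.  -0.4]
```

```bash
python3 -m pendant '[[[0,0,0.1],[0,0,0],190],[[0,0,0],[0,0,0],150],[[0,0,0],[0,0,0],110],[[0,0,0],[0,0,0],90],[[0,0,0],[0,0,0],90],[[-0.15,-0.3,1],[0,0,0],90],[[-0.3,-0.6,2],[0,0,0],90],[[-0.4,-0.8,2.5],[0,0,0],90],[[0,0,4],[0,0,0],90],[[0,0,5],[0,0,0],90],[[0,0,0],[0,0,0],90]]' 80
python3 - <<'E'
from h import *
st([.357,-.289,.0452],tool(65,-20))
for n in('top','scene'):
    c=snap(n,n+'8')
a=cv2.imread('pics/top8.png')[150:350,280:460];b=cv2.imread('pics/scene8.png')[200:420,150:420]
cv2.imwrite('pics/v8.png',np.hstack([cv2.resize(a,(400,444)),cv2.resize(b,(400,444))]))
E
```

```text
clock: 13.92
position: [0.3546, -0.315, 0.2007]
ee_rot: [0.962, -0.21, 0.047, -0.17]
ft_force: [-0.3, 0.8, -0.5]
grip_width: 0.648
t 13.93 pos [ 0.3546 -0.315   0.2007] j [-0.14  0.23  1.13  1.89 -0.53  1.38  0.73] F [-0.3  0.8 -0.5] w 0.648
d cm [  0.24   2.6  -15.55]
turn [ 0.2  1.1 -0.2]
```

View pics/v8.png

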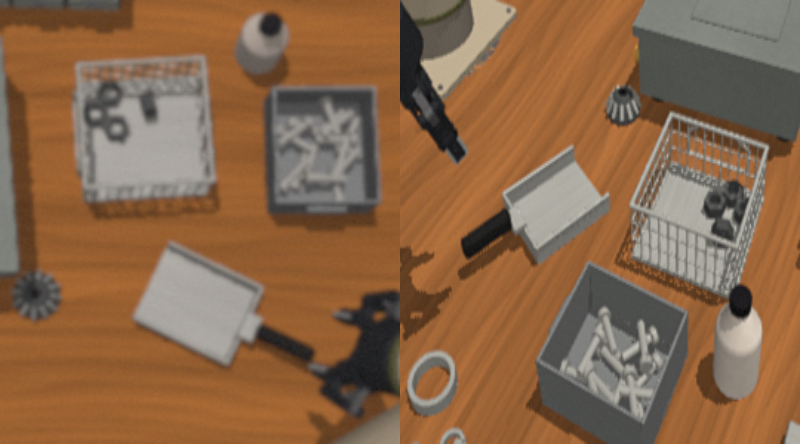

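```bash
python3 - <<'E'
from h import *
for n in('top0','scene0','top8','scene8'):
    c=dict(np.load(f'pics/{n}.npz'));w=cloud(c);z=w[...,2]
    m=np.isfinite(z)&(z>.164)&(z<.19)&(abs(w[...,0]-.45)<.05)&(abs(w[...,1]-.25)<.1)
    P=w[m];print(n,m.sum(),cv2.minAreaRect(np.float32(P[:,:2])),P.mean(0),P[:,2].max())
    m=np.isfinite(z)&(z>.115)&(z<.145)&(abs(w[...,0]-.55)<.3)&(abs(w[...,1]-.27)<.3)
    print('lid',cv2.minAreaRect(np.float32(w[m][:,:2])),np.median(w[m][:,2]))
E
python3 -c "
from h import *
st([.45,0,.32],tool(96.4,0))"
```

```text
top0 270 ((0.447672963142395, 0.2523987591266632), (0.012651690281927586, 0.14105774462223053), 6.344130516052246) [0.44733252 0.25171888 0.17632709] 0.18456879760241662
lid ((0.6394156217575073, 0.3021845519542694), (0.46922361850738525, 0.48715639114379883), 6.437893390655518) 0.1309330749688573
scene0 142 ((0.45007747411727905, 0.2512185573577881), (0.011885598301887512, 0.14128324389457703), 6.486842632293701) [0.45237777 0.24167008 0.17654916] 0.18151954986165542
lid ((0.6346918940544128, 0.28419360518455505), (0.4532775282859802, 0.46137189865112305), 6.2849531173706055) 0.13252501266768701
top8 271 ((0.4478265345096588, 0.2523118555545807), (0.012587382458150387, 0.14102834463119507), 6.750770568847656) [0.44726991 0.25226233 0.17627549] 0.18457808856711932
lid ((0.6402865052223206, 0.30217820405960083), (0.4713810086250305, 0.4867759346961975), 6.449379920959473) 0.13089158338205165
scene8 143 ((0.44968897104263306, 0.25020861625671387), (0.012654661200940609, 0.14113204181194305), 6.488797664642334) [0.45230324 0.2407485  0.17643029] 0.18246961373008563
lid ((0.634894609451294, 0.28551605343818665), (0.4537389874458313, 0.4619310796260834), 6.475131511688232) 0.13249971154269724
t 14.03 pos [ 0.354  -0.3134  0.1977] j [-0.14  0.23  1.12  1.89 -0.53  1.37  0.73] F [-0.3  1.2 -0.6] w 0.649
d cm [ 9.6  31.34 12.23]
turn [-20.2   4.1  30.7]
```

```bash
python3 -m pendant '[[[0.8,1,4],[0,0,0],90],[[1.2,4,3],[-2.5,0.5,3.9],90],[[1.2,4,3],[-2.5,0.5,3.9],90],[[1.2,4.5,2],[-2.5,0.5,3.9],60],[[1.2,4.5,0],[-2.5,0.5,3.9],60],[[1.2,4.5,0],[-2.5,0.5,3.9],60],[[1.2,4.5,0],[-2.5,0.5,3.9],60],[[1.2,4.5,0],[-2.5,0.5,3.9],60],[[0.5,4,0],[-2.5,0.5,3.9],60]]' 40
python3 -c "
from h import *
st([.449,.2515,.26],tool(96.4,0))"
```

```text
clock: 15.15
position: [0.4464, 0.0464, 0.3143]
ee_rot: [0.998, 0.06, -0.004, 0.005]
ft_force: [1.2, -0.5, -0.6]
grip_width: 0.768
t 15.15 pos [0.4464 0.0464 0.3143] j [-0.73 -0.12  0.48  1.81  0.06  1.45 -0.14] F [ 1.2 -0.5 -0.6] w 0.768
d cm [ 0.26 20.51 -5.43]
turn [ 0.6 -0.4 -0.5]
```

```bash
python3 -m pendant '[[[0.1,4,0],[0,0,0],60],[[0.1,4.5,0],[0,0,0],60],[[0.1,4.5,0],[0,0,0],60],[[0,4,-1.5],[0,0,0],60],[[0,2.5,-2],[0,0,0],60],[[0,1,-1],[0,0,0],60],[[0,0,0],[0,0,0],60]]' 40
python3 -c "
from h import *
st([.449,.2515,.171],tool(96.4,0));snap('top','t9');snap('scene','s9')
a=cv2.imread('pics/t9.png')[180:330,110:300];b=cv2.imread('pics/s9.png')[90:240,270:460]
cv2.imwrite('pics/v9.png',np.hstack([cv2.resize(a,(400,316)),cv2.resize(b,(400,316))]))
"
```

```text
clock: 16.02
position: [0.4463, 0.258, 0.2607]
ee_rot: [0.998, 0.062, -0.011, 0.01]
ft_force: [0.0, -0.9, 0.4]
grip_width: 0.768
t 16.02 pos [0.4463 0.258  0.2607] j [-0.9   0.1   0.3   1.72 -0.02  1.35 -0.47] F [ 0.  -0.9  0.4] w 0.768
d cm [ 0.27 -0.65 -8.97]
turn [ 1.2 -1.1 -0.7]
```

View pics/v9.png

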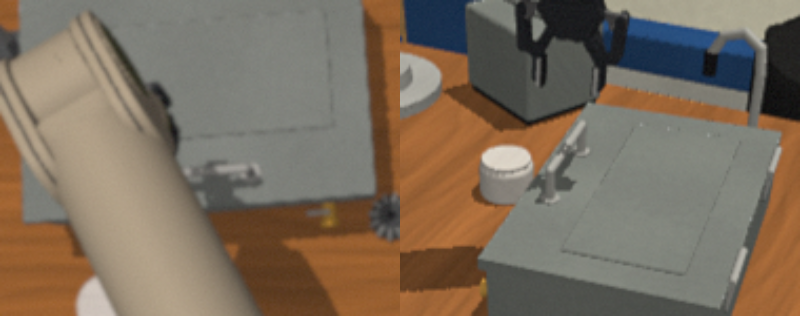

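```bash
python3 -m pendant '[[[0.2,-0.3,-3],[0.6,-0.6,-0.4],60],[[0.1,-0.3,-3],[0.5,-0.5,-0.3],60],[[0,-0.1,-2],[0,0,0],60],[[0,0,-0.8],[0,0,0],60],[[0,0,0],[0,0,0],60]]' 40
python3 -c "
from h import *
st([.449,.2515,.171],tool(96.4,0))"
```

```text
clock: 16.75
position: [0.4537, 0.2457, 0.1771]
ee_rot: [0.999, 0.051, 0.004, -0.002]
ft_force: [-1.0, -0.5, 0.2]
grip_width: 0.767
t 16.75 pos [0.4537 0.2457 0.1771] j [-0.87  0.14  0.31  1.86 -0.05  1.14 -0.44] F [-1.  -0.5  0.2] w 0.767
d cm [-0.47  0.58 -0.61]
turn [-0.3  0.5  0.6]
```

```bash
python3 -m pendant '[[[-0.4,0.3,-0.5],[0,0,0.5],60],[[0,0,0],[0,0,0],120],[[0,0,0],[0,0,0],180],[[0,0,0],[0,0,0],255],[[0,0,0],[0,0,0],255],[[0,0,0],[0,0,0],255],[[0,0,0],[0,0,0],255]]' 60
python3 -c "
from h import *
st([.449,.2515,.171],tool(96.4,0));print(manip.get_obs()['torque'])"
```

```text
clock: 17.62
position: [0.4484, 0.2494, 0.1742]
ee_rot: [0.998, 0.056, 0.003, -0.003]
ft_force: [-1.3, -1.3, 0.6]
grip_width: 0.121
t 17.62 pos [0.4484 0.2494 0.1742] j [-0.88  0.13  0.31  1.87 -0.05  1.13 -0.44] F [-1.3 -1.3  0.6] w 0.121
d cm [ 0.06  0.21 -0.32]
turn [-0.3  0.4 -0. ]
[-0.09187789  0.27659269  0.03920932]
```

```bash
python3 -m pendant '[[[0.1,0,1.1],[-0.1,1.2,0],255],[[0.3,0,1.1],[-0.1,1.2,0],255],[[0.3,0,1.1],[-0.1,1.2,0],255],[[0.4,0,1.1],[-0.1,1.2,0],255],[[0,0,0],[0,0,0],255]]' 60
cat >> h.py <<'E'
def lidphi():
    o=manip.get_obs();h=np.array([.697,.280,.127]);e=np.array([np.cos(np.radians(6.45)),np.sin(np.radians(6.45))])
    p=o['position'];R=Rot.from_quat(o['ee_rot']).as_matrix();p=p-.002*R[:,2]
    x=(p[:2]-h[:2])@e;z=p[2]-h[2];y=(p[:2]-h[:2])@np.array([-e[1],e[0]])
    phi=np.degrees(np.arctan2(z,-x))-10.43
    print('phi',phi.round(2),'r',np.hypot(x,z).round(4),'y',y.round(4));return x,z,phi
E
python3 -c "
from h import *
st(None,tool(96.4,0));lidphi()"
```

```text
clock: 18.25
position: [0.4596, 0.2506, 0.2158]
ee_rot: [0.998, 0.056, -0.04, -0.001]
ft_force: [-1.5, 0.1, -4.2]
grip_width: 0.119
t 18.25 pos [0.4596 0.2506 0.2158] j [-0.85  0.18  0.32  1.73 -0.1   1.31 -0.39] F [-1.5  0.1 -4.2] w 0.119
turn [ 0.1 -4.6 -0.1]
phi 10.37 r 0.2557 y -0.0026
```

```bash
python3 -m pendant '[[[0.45,0,1],[-0.1,1.2,0],255],[[0.45,0,1],[-0.1,1.2,0],255],[[0.5,0.1,1],[-0.1,1.2,0],255],[[0.5,0.1,1],[-0.1,1.2,0],255],[[0.6,0,0.9],[-0.1,1.2,0],255],[[0.6,0.1,0.9],[-0.1,1.2,0],255],[[0.65,0.1,0.9],[-0.1,1.2,0],255],[[0.65,0.1,0.9],[-0.1,1.2,0],255],[[0,0,0],[0,0,0],255]]' 60
python3 -c "
from h import *
st(None,tool(96.4,0));lidphi()"
```

```text
clock: 19.38
position: [0.4958, 0.2548, 0.2824]
ee_rot: [0.989, 0.057, -0.135, 0.006]
ft_force: [-5.2, -0.8, -2.6]
grip_width: 0.111
t 19.38 pos [0.4958 0.2548 0.2824] j [-0.76  0.36  0.35  1.4  -0.21  1.66 -0.29] F [-5.2 -0.8 -2.6] w 0.111
turn [  1.6 -15.5  -0.2]
phi 27.46 r 0.2562 y -0.0025
```

```bash
python3 -m pendant '[[[0.7,0,0.85],[-0.1,1,0],255],[[0.75,0.1,0.85],[-0.1,1,0],255],[[0.75,0.1,0.8],[-0.1,1,0],255],[[0.8,0.1,0.75],[-0.1,1,0],255],[[0.8,0.1,0.75],[-0.1,1,0],255],[[0.85,0.1,0.7],[-0.1,1,0],255],[[0,0,0],[0,0,0],255],[[0,0,0],[0,0,0],255]]' 60
python3 - <<'E'
from h import *
st(None,tool(96.4,0));lidphi()
for n in('top','scene'):
    c=snap(n,n+'10')
cv2.imwrite('pics/v10.png',np.hstack([cv2.resize(cv2.imread('pics/top10.png')[100:340,30:350],(400,300)),cv2.resize(cv2.imread('pics/scene10.png')[50:290,230:550],(400,300))]))
E
```

```text
clock: 20.38
position: [0.5361, 0.2594, 0.325]
ee_rot: [0.979, 0.056, -0.196, 0.011]
ft_force: [-4.2, -0.9, 1.6]
grip_width: 0.113
t 20.38 pos [0.5361 0.2594 0.325 ] j [-0.68  0.54  0.36  1.11 -0.28  1.91 -0.25] F [-4.2 -0.9  1.6] w 0.113
turn [  2.6 -22.5  -0.2]
phi 40.63 r 0.2569 y -0.0024
```

View pics/v10.png

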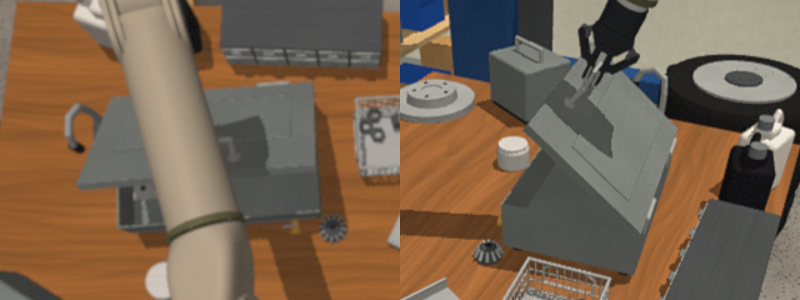

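```bash
python3 -m pendant '[[[0.7,0.1,0.6],[0.1,-1,0],255],[[0.7,0.1,0.6],[0.1,-1,0],255],[[0.4,0,0.3],[0,-1,0],255],[[0,0,0],[0,0,0],255],[[0,0,0],[0,0,0],255]]' 60
python3 - <<'E'
from h import *
st(None,tool(96.4,0));lidphi()
e=np.array([np.cos(np.radians(6.45)),np.sin(np.radians(6.45))]);f=np.array([-e[1],e[0]])
for n in('top','scene'):
    c=snap(n,n+'11');w=cloud(c);d=w[...,:2]-np.array([.697,.28]);X=d@e;Y=d@f;Z=w[...,2]-.127
    m=np.isfinite(Z)&(Z>.02)&(Z<.2)&(X<-.01)&(X>-.21)&(abs(Y)<.2)
    if n=='top': m&=(Y<-.1)
    X,Y,Z=X[m],Y[m],Z[m]
    for _ in range(6):
        A=np.c_[X,np.ones(len(X))];s=np.linalg.lstsq(A,Z,rcond=None)[0];r=Z-A@s;k=abs(r)<max(.006,1.5*r.std());X,Z=X[k],Z[k]
    print(n,len(X),'lid angle',np.degrees(np.arctan(-s[0])),s[1],r.std())
E
```

```text
clock: 21.1
position: [0.5521, 0.2612, 0.338]
ee_rot: [0.984, 0.056, -0.171, 0.012]
ft_force: [-5.2, -2.0, -1.1]
grip_width: 0.111
t 21.1 pos [0.5521 0.2612 0.338 ] j [-0.68  0.54  0.37  1.07 -0.27  1.9  -0.25] F [-5.2 -2.  -1.1] w 0.111
turn [  2.5 -19.6  -0.1]
phi 45.22 r 0.2578 y -0.0024
top 2134 lid angle 43.84396708087193 0.007380500089006984 0.002429529572598477
scene 6783 lid angle 43.91286181618645 0.01027359709366496 0.0023403058729063965
```

```bash
python3 -m pendant '[[[0,0,0],[0,0,0],255],[[0,0,0],[0,0,0],255],[[0,0,0],[0,0,0],255],[[0,0,0],[0,0,0],255],[[0,0,0],[0,0,0],255],[[0,0,0],[0,0,0],255],[[0,0,0],[0,0,0],255],[[0,0,0],[0,0,0],255]]' 60
python3 - <<'E'
from h import *
st(None,tool(96.4,0));lidphi();print(manip.get_obs()['joint_velocities'].round(4))
for n in('top','scene'):
    c=snap(n,n+'12')
cv2.imwrite('pics/v12.png',np.hstack([cv2.resize(cv2.imread('pics/top12.png'),(400,300)),cv2.resize(cv2.imread('pics/scene12.png'),(400,300))]))
cv2.imwrite('pics/v13.png',np.hstack([cv2.resize(cv2.imread('pics/top12.png')[160:330,250:480],(400,296)),cv2.resize(cv2.imread('pics/scene12.png')[230:420,170:420],(400,296))]))
E
```

```text
clock: 22.2
position: [0.5518, 0.2611, 0.3377]
ee_rot: [0.984, 0.056, -0.171, 0.012]
ft_force: [-4.5, -1.2, -1.1]
grip_width: 0.115
t 22.2 pos [0.5518 0.2611 0.3377] j [-0.68  0.54  0.37  1.07 -0.27  1.9  -0.25] F [-4.5 -1.2 -1.1] w 0.115
turn [  2.5 -19.6  -0.1]
phi 45.14 r 0.2578 y -0.0024
[-0.0008  0.0016 -0.0009 -0.0008 -0.001  -0.001  -0.0013]
```

View pics/v12.png

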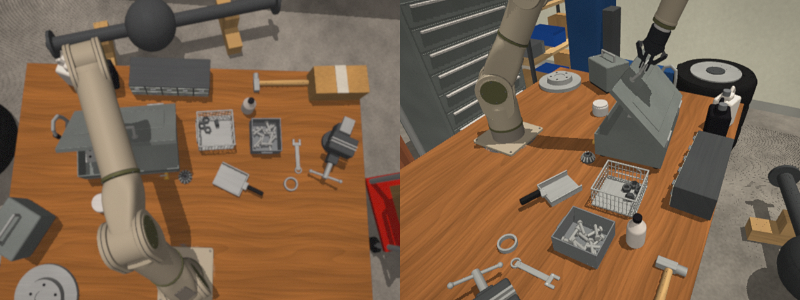

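View pics/v13.png

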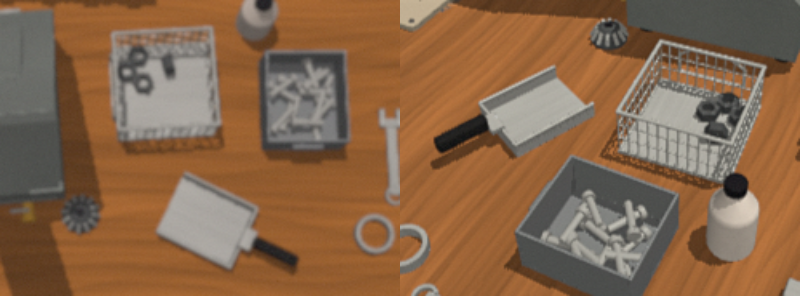

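```bash
python3 -c "
from workcell import manip
print(manip.hand_in())"
```

```text
the job is handed in; nothing more can be done
None
```

I tipped the four nuts into the wire basket and set the empty tray back down about where it started. The gripper is now holding the washer lid by its handle at about 45 degrees. I handed the job in at about 22 s of the 64 s allowed, and handing in reports no verdict.

**Last checks:**
- **Nuts and basket:** the last pictures from both cameras show all four nuts in the basket, one of them standing on its edge. The basket is upright.
- **Tray:** it looks flat on the bench and nothing is touching it. I measured it tilted by about 0.8 degrees just before setting it down, but did not measure it again afterwards.
- **Lid angle:** arm position gives 45.1 degrees, and a plane fitted to the depth images about 43.9. Both are inside the 39 to 51 you asked for.
- **Lid hold:** the arm held still for a 1 s check, with the lid drifting by less than 0.1 degrees. The grip is set at 60 N, and nothing else appears to touch the lid.
- **Other things on the bench:** by eye in the pictures, nothing else has moved or tipped over. I did not measure their positions.

The handle's distance from the hinge came out 3 to 4 mm more than the stated 254 mm. I put this down to camera calibration and the grip position.

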